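Back off the grinder's ratchet collar

ROBOT

A 6-joint arm with a two-finger parallel gripper is mounted at the origin on the work surface. World frame = base frame: x ahead of the robot, y to its left, z up, the work surface at z = 0. Lengths are in m, angles in rad, forces in N, time in s.
With the tool pointing down it reaches from about 0.35 to 0.85 m from the base axis. Payload 8.1 kg.
Tool frame: the origin (TCP) lies on the centre line of the jaws, within the pads' length; the fingertips stand 17 mm ahead of it and the grasp point (between the pads) lies 2 mm behind it; x points along the fingers, z is the direction in which the jaws open and shut, and the axes are right-handed (so a half turn about x gives the same grasp; the last joint's range is limited). The gripper opens to 93 mm and grips with 3 to 60 N. Pads are 15 mm wide; open, the fingers measure 128 mm over their backs; the gripper's body (75 mm by 188 mm) begins 65 mm behind the grasp point.
Start: joints at [-1.413, 0.13, 1.488, -0, 1.523, -0.085], TCP at [0.144, -0.582, 0.236] pointing down, gripper open.
Joint ranges: [-2.96, 2.96], [-0.89, 2.26], [0.02, 2.5], [-1.34, 4.48], [0, 2.73], [-2.66, 2.66]. Speed limits (rad/s): [2.39, 2.39, 2.79, 3.14, 3.14, 3.14].

INTERFACE

Orientations are given as a rotation vector (axis times angle).
In Python, from plant import telemetry, optics, workorder gives the robot as it stands.
- The arm moves only by the shell command python3 -m inch 'ROWS' [FORCE]. ROWS is JSON, a list that holds one entry, the list of rows, each a list of 7 numbers: the shift along the tool's x, y, z in m, then the turn, a rotation vector about the tool's x, y, z in rad, then the opening, from 0 (shut) to 1 (fully open). In form: [[[tx, ty, tz, ax, ay, az, grip], ...]]. A call has 1 to 20 rows; each row shifts and turns the pose as measured when the row begins, along the tool's axes as they then stand; what a row does not reach is not made up. A row lasts 1/10 s, in which the tool goes at most 50 mm and 8.59 degrees, less where a joint would pass 70% of its speed; a pose out of reach is approached as far as the arm can. A call is refused whole if a number of a shift passes 0.05 or a number of a turn 0.15, either way. A call with a gripper value outside its range is refused whole. The fingers move at their own pace and stop on an object; FORCE is the grip in N (left out, the last holds). Time passes only in rows, so rows that do not move let the fingers close. It gives the time, the measured TCP pose, the force and the opening at its end, in the units of the state.
- telemetry.read_state(): the state, without advancing time (a new reading comes with each control period).
- optics.read_camera(name): name is "side" or "top" or "wrist"; returns a dict with "frame" (420x560x3 uint8, blue, green, red), "fx", "fy", "cx", "cy" (pixels), "rvec" (rotation vector, rad) and "tvec" (3), from world to camera coordinates, as OpenCV has them. Camera axes: x right, y down, z forward; pixel columns grow to the right and rows downward; lengths in m; the calibration is good to about 2 mm. A picture is of the moment at which its call begins. There is no depth.
- workorder.close_job(): hands the job in, once; it reports no verdict.
The state is a dict: "t": time; "q": joint angles; "dq": joint speeds; "joint_torque": joint torques, N m; "tool_pos": TCP position; "orientation": TCP orientation; "force": force on the tool from outside, world axes, zero at the start; "wrist_torque": the same for the moment, N m; "opening": finger opening in m.
Only numpy, scipy, OpenCV 4.12 (cv2) and the standard library are available. Lean on these libraries where they do the work, as an engineer would, in place of code of your own. Each camera call takes 0.05 s, during which the arm holds its last target. There are 200 camera calls.

TASK

The coffee grinder must be set coarser. Lift the pawl out of the teeth and flip it right over its hinge so that it stays clear by itself, then turn the toothed collar backward (anticlockwise seen from above) by its upright post until the collar's ear comes up against the eccentric stop pin, press it there for a second with a light push of about 12 N on the post, and finally flip the pawl back so that it lies fully home between the teeth and keeps the collar at that notch. Do not force the collar against the pawl or the pin, and leave the pitcher, the tamper and the cup where they stand.

Things in the scene. Friction and masses are not known exactly. Their poses are not given: they have to be found in the camera images.
- grinder: Coffee grinder without its hopper, fixed to the counter: black body, round aluminium deck of diameter 200, its flat top 170 above the counter. Origin: centre of the underside, on the collar's upright axis; z up; at yaw 0 x points away from the robot, yaw within 0.45 rad. The pawl is at its +y side (left).
- collar (a joint): Turn of the toothed collar about the grinder's axis, rad; positive is backward (anticlockwise from above), about 0 at the start. Stiff: about 0.3 N m of friction throughout (4.5 N at the post), and it stays where it is left. It meets the stop pin after 48, 72 or 96 degrees, give or take 4.5, with a gap of the teeth then under the pawl's nose.
- teeth (a point): Centre of the collar's top, 185 above the counter, on the axis. Steel collar of diameter 128 on the deck; 15 upstanding teeth 7 high, pitch 24 degrees, between radius 42 and 62, each with a steep side that bars backward turning while the pawl is down, and a slope. At radius 52 the flat gaps are 15 long, the pawl's nose 4.5.
- post_top (a point): Middle of the top of the collar's upright black post: diameter 14, from 185 to 232 above the counter, 70 from the collar's axis; at the start at -130 degrees about the grinder's z from its +x. It goes round with the collar. It can be taken, hooked or pushed from above.
- ear (a point): Point on the centre line of the ear, the radial steel bar under the post (16 wide, radius 52 to 92, from 174 to 185 above the counter), 80 from the collar's axis. It goes round with the collar.
- stop_bolt: Bolt of the eccentric stop, in one of three holes 24 degrees apart on the deck, 80 from the collar's axis, backward of the ear (low black plugs in the others). Origin: the bolt's foot, 170 above the counter. The upright stop pin, diameter 12, 14 high, sits 6 off the bolt's axis, clamped at any angle, not measured: the ear's side meets it with the ear's centre line 8 to 20 from the bolt's axis.
- pawl (a joint): Angle of the pawl, rad: 0 fully down in the teeth (its own stop), 1.95 flipped right over outward (its own stop, rests there by its weight). 70 g, no spring; it falls to either side of about 1.27 rad. The hinge pin is level, along the grinder's x, at y = 88, z = 196.5 in the grinder's frame; the tip swings up and over to the grinder's +y.
- pawl_bar (a point): Centre of the pawl's T-bar, the grip at its tip: dark steel, diameter 10, length 26 along the grinder's x. Pawl down: x = 0, y = 44.5, z = 223.5 in the grinder's frame (51 from the hinge pin, 32 degrees above level); flipped over: about y = 129, z = 228. A stem 7 thick leads down to the pawl's arm, whose upper side is 24 below the bar's centre.
- pitcher: Steel milk pitcher, a bystander, diameter 80, 95 high, loose. Origin: centre of its underside.
- tamper: Steel tamper, a bystander, diameter 56, 88 high, standing loose. Origin: centre of its underside.
- cup: White espresso cup, a bystander, diameter 68, 60 high, loose. Origin: centre of its underside.

How it is judged:
On the way, in this order (a step that is already met when the one before it is completed fails the run):
1. the pawl is flipped over its hinge and stays clear of the teeth (value of joint pawl above 1.7 rad and contact force between the fingers and grinder below 0.05 N), for 0.2 s.
2. with the pawl clear, the ear is pressed against the stop pin with more than 3 N (value of joint pawl above 1.5 rad and contact force between collar and stop_bolt above 3 N), for 0.5 s.
At the end, for the whole second after the job is handed in: The pawl lies fully down between the teeth (within 0.06 rad), the collar is at rest in the notch where the ear met the stop pin (ear within 23.5 mm of the bolt) (value of joint pawl below 0.06 rad and horizontal distance between ear and stop_bolt below 0.0235 m and velocity of joint collar between -0.02 and 0.02 rad/s); the robot touches nothing.
It fails at once if the collar is driven against the stop pin with more than 18 N (contact force between collar and stop_bolt above 18 N).
It fails at once if the collar is driven against the pawl with more than 18 N (contact force between collar and pawl above 18 N).
It fails at once if the pitcher, tamper or cup is moved by more than 15 mm (distance of any of pitcher, tamper, cup from where it was at the start of the episode above 0.015 m).
It also fails if it takes over 72 s, if anything falls off the work surface, if the arm or the gripper's body presses on something with over 40 N, if the wrist force passes 120 N, or if a joint passes its speed limit or range.

## Working session

There is one attempt and no reset: what is moved stays moved. The work goes in short steps, Python scripts to look and compute and a shell command to move; the robot and the scene stay as the last step left them, time stands still between calls to the robot, and variables do not carry over. Pictures are saved under pics/ and viewed, on a budget of 10 in all, crops included, one or two more only if the job needs it, and the job is handed in when it is done.

```bash
mkdir -p pics; ls; cat > h.py <<'E'
import numpy as np, cv2
from scipy.spatial.transform import Rotation as R
from plant import telemetry, optics, workorder
def shot(cam,name):
    c=optics.read_camera(cam); cv2.imwrite(f'pics/{name}.png',c['frame'])
    np.savez(f'pics/{name}.npz',**{k:np.array(v) for k,v in c.items()}); return c
def load(name): return np.load(f'pics/{name}.npz')
def K(c): return np.array([[c['fx'],0,c['cx']],[0,c['fy'],c['cy']],[0,0,1]],float)
def proj(c,P): return cv2.projectPoints(np.array(P,float).reshape(-1,3),c['rvec'].astype(float),c['tvec'].astype(float),K(c),None)[0].reshape(-1,2)
def ray(c,u,v):
    Rm=cv2.Rodrigues(np.array(c['rvec'],float))[0]; o=-Rm.T@np.array(c['tvec'],float).ravel()
    d=Rm.T@np.linalg.inv(K(c))@np.array([u,v,1.]); return o,d
def atz(c,u,v,z):
    o,d=ray(c,u,v); return o+d*(z-o[2])/d[2]
def st():
    s=telemetry.read_state(); r=R.from_rotvec(s['orientation'])
    print('t',s['t'],'p',np.round(s['tool_pos'],4),'f',np.round(s['force'],2),'op',round(s['opening'],4)); print(np.round(r.as_matrix(),3)); print('q',np.round(s['q'],3)); return s,r
E
python3 - <<'E'
from h import *
st()
for n in('top','side','wrist'):
    c=shot(n,n+'0'); print(n,c['fx'],c['rvec'],c['tvec'])
a=np.hstack([cv2.imread(f'pics/{n}0.png') for n in('top','side')])
E
```

```text
pics
t 0.0 p [ 0.1442 -0.5819  0.2346] f [ 0.37  0.75 -0.24] op 0.0928
[[-0.     0.971  0.24 ]
 [ 0.002  0.24  -0.971]
 [-1.     0.    -0.002]]
q [-1.413  0.131  1.489 -0.     1.523 -0.085]
top 481.5689657707758 [ 2.17434127 -2.21515779  0.11902588] [0.06027708 0.5898797  1.13371417]
side 385.9070625406964 [ 2.0434789  -0.69459228  0.3951568 ] [-0.43573175  0.35589633  0.5401064 ]
wrist 301.6985212701347 [-2.32082278  1.81416519  0.21943025] [-0.59958225 -0.02835682  0.38809887]
```

View pics/top0.png

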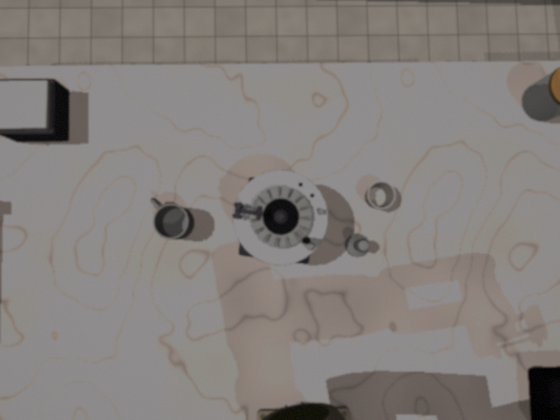

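View pics/side0.png

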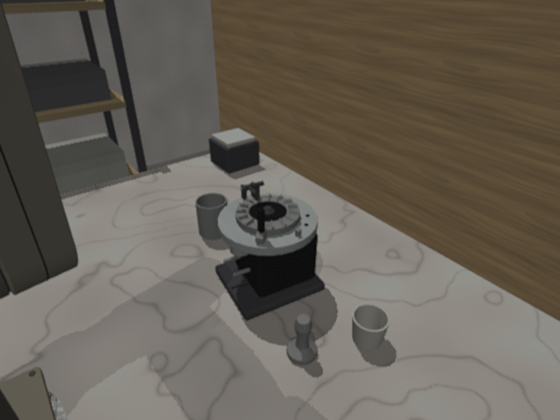

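```bash
python3 - <<'E'
from h import *
i=cv2.imread('pics/top0.png')[160:275,220:335]
i=cv2.convertScaleAbs(i,alpha=1.6,beta=10)
a=cv2.resize(i,(575,575),interpolation=cv2.INTER_CUBIC)
cv2.imwrite('pics/top0z.png',a)
c=load('top0')
print(atz(c,281,216,.185),atz(c,306,241,.232),atz(c,321,211,.184))
E
```

```text
[0.55334218 0.04855459 0.185     ] [0.50096004 0.00230096 0.232     ] [ 0.56224128 -0.03443059  0.184     ]
```

View pics/top0z.png

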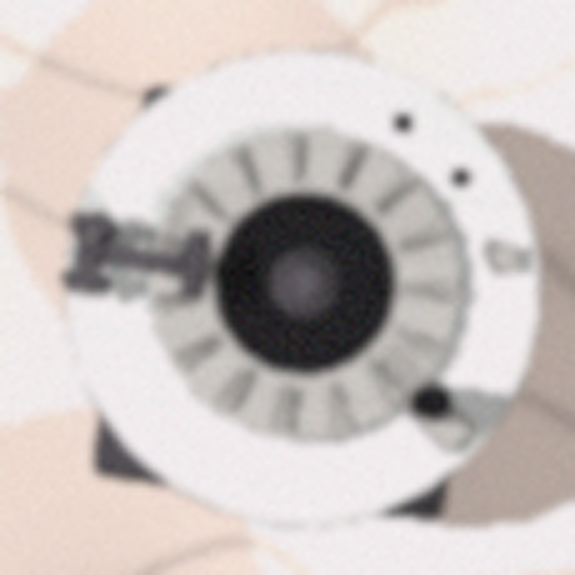

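```bash
python3 - <<'E'
from h import *
from scipy.optimize import least_squares
c=load('top0')
f=lambda u,v:(220+(u+.5)/5-.5,160+(v+.5)/5-.5)
obs=[((304,287),.170),((305,282),.185),((200,265),.2285),((90,252),.2035),((432,401),.232),((403,123),.172),((461,178),.172),((505,257),.182)]
P=np.array([atz(c,*f(*p),z) for p,z in obs])
loc=lambda r,a:(r*np.cos(np.radians(a)),r*np.sin(np.radians(a)))
L=np.array([(0,0),(0,0),(0,44.5),(0,88),loc(70,-130),loc(80,-24),loc(80,-48)])/1000
def res(x):
    cc,s=np.cos(x[2]),np.sin(x[2]); Q=L@np.array([[cc,s],[-s,cc]])+x[:2]
    return ((Q-P[:7,:2])*[[1],[1],[1],[1],[1],[.3],[.3]]).ravel()
x=least_squares(res,[.55,.05,0],loss='soft_l1',f_scale=.003).x
print('pose',x,'deg',np.degrees(x[2]));print(np.round(res(x).reshape(-1,2)*1000,1))
ctr=x[:2]
for p in P: d=p[:2]-ctr; print(np.round(p,4),'r',np.hypot(*d)*1000,'ang in grinder',np.degrees(np.arctan2(d[1],d[0])-x[2]))
for u,v in((495,257),(517,255)):
  for z in(.176,.184):
    p=atz(c,*f(u,v),z);d=p[:2]-ctr; print(u,z,np.hypot(*d)*1000,np.degrees(np.arctan2(d[1],d[0])-x[2]))
E
```

```text
pose [ 0.55336299  0.04906873 -0.13485675] deg -7.7267228115807205
[[ 1.3 -0.2]
 [ 0.  -0.3]
 [ 0.9  1.1]
 [-0.9 -0.3]
 [-1.7 -0.3]
 [ 0.4  0.2]
 [ 0.6  0.1]]
[0.5521 0.0493 0.17  ] r 1.301488010132097 ang in grinder 176.77820176571194
[0.5534 0.0494 0.185 ] r 0.30982350914237056 ang in grinder 98.80594834763723
[0.5584 0.0921 0.2285] r 43.31565405037185 ang in grinder 90.98595238190555
[0.566  0.1366 0.2035] r 88.40327944378069 ang in grinder 89.47682343508907
[0.5033 0.0022 0.232 ] r 68.5480956833098 ang in grinder -129.18742170417949
[0.6201 0.0064 0.172 ] r 79.23824441660373 ang in grinder -24.84204106936995
[ 0.5965 -0.0174  0.172 ] r 79.26394409601953 ang in grinder -49.273271742708495
[ 0.5624 -0.0338  0.182 ] r 83.39625855967367 ang in grinder -76.0646207330155
495 0.176 80.00166801973008 -75.47332587891825
495 0.184 79.03415258200205 -75.7584611849557
517 0.176 89.23649515765482 -75.7464567471401
517 0.184 88.19679467151676 -76.0029814646766
```

```bash
python3 - <<'E'
from h import *
i=cv2.imread('pics/wrist0.png'); cv2.imwrite('pics/w0.png',cv2.convertScaleAbs(i,alpha=1.5))
E
cat > go.py <<'E'
import sys
from h import *
s,r=st(); M=r.as_matrix(); p=np.array(s['tool_pos'])
c=np.array([.5534,.0491]); yaw=-.135; g=np.array([[np.cos(yaw),-np.sin(yaw)],[np.sin(yaw),np.cos(yaw)]])
t=(p[:2]-c)@g; print('tcp in grinder',np.round(t*1000,1),'z',round(p[2]*1000,1),'jaw ang in grinder deg',round(float(np.degrees(np.arctan2(M[1,2],M[0,2])-yaw)),2),'tilt',np.round(M[:,0],3))
if len(sys.argv)>3:
    w=np.array([float(v) for v in sys.argv[1:4]])/1000
    W=np.r_[c+g@w[:2],w[2]]; print('world target',np.round(W,4),'tool shift',np.round(M.T@(W-p),4))
E
python3 -m inch '[[[-0.02,0.0,0,0,0,0,0.6],[-0.02,0,0,0,0,0,0.6],[-0.02,0.015,-0.015,0,0,0,0.6],[-0.02,0.03,-0.03,0,0,0,0.6],[-0.02,0.03,-0.03,0,0,0,0.6],[0,0.03,-0.03,0,0,0,0.6],[0,0.03,-0.03,0,0,0,0.6],[0,0.03,-0.03,0,0,0,0.6],[0,0.03,-0.03,0,0,0,0.6],[0,0.03,-0.03,0,0,0,0.6],[0,0.03,-0.03,0,0,0,0.6],[0,0.03,-0.03,0,0,0,0.6],[0,0.03,-0.03,0,0,0,0.6],[0,0.03,-0.03,0,0,0,0.6],[0,0.03,-0.03,0,0,0,0.6],[0,0.03,-0.03,0,0,0,0.6],[0,0.03,-0.03,0,0,0,0.6],[0,0.02,-0.02,0,0,0,0.6],[0,0.01,-0.01,0,0,0,0.6],[0,0,0,0,0,0,0.6]]]' 10; python3 go.py 0 44.5 300
```

```text
t: 2.15
tool_pos: [0.4935, 0.006, 0.3361]
orientation: [1.038, 1.321, -1.026]
force: [0.0, -0.4, -0.4]
opening: 0.0555
t 2.15 p [0.4935 0.006  0.3361] f [ 0.03 -0.38 -0.44] op 0.0555
[[-0.002  0.971  0.238]
 [ 0.01   0.238 -0.971]
 [-1.     0.001 -0.01 ]]
q [-0.099 -0.177  1.61   0.01   1.711  1.233]
tcp in grinder [-53.5 -50.8] z 336.1 jaw ang in grinder deg -68.52 tilt [-0.002  0.01  -1.   ]
world target [0.5594 0.0932 0.3   ] tool shift [ 0.0369  0.0847 -0.0687]
```

```bash
python3 -m inch '[[[0,0.02,-0.016,0,0,0,0.6],[0,0.022,-0.018,0,0,0,0.6],[0,0.022,-0.018,0,0,0,0.6],[0,0.021,-0.017,0,0,0,0.6],[0,0,0,-0.15,0,0,0.6],[0,0,0,-0.15,0,0,0.6],[0,0,0,-0.15,0,0,0.6],[0,0,0,-0.15,0,0,0.6],[0,0,0,-0.15,0,0,0.6],[0,0,0,-0.15,0,0,0.6],[0,0,0,-0.15,0,0,0.6],[0,0,0,-0.15,0,0,0.6],[0,0,0,0,0,0,0.6],[0,0,0,0,0,0,0.6]]]' 10; python3 go.py 0 44.5 300; python3 - <<'E'
from h import *
c=shot('wrist','w1'); i=cv2.convertScaleAbs(c['frame'],alpha=1.5); cv2.imwrite('pics/w1b.png',i)
c=load('w1'); print(proj(c,[[.5594,.0932,.2235],[.5653,.1363,.1965],[.5534,.0491,.185],[.5016,.002,.232]]))
E
```

```text
t: 3.55
tool_pos: [0.5584, 0.0836, 0.3336]
orientation: [0.108, 1.578, -0.101]
force: [0.3, -0.4, -0.3]
opening: 0.0557
t 3.55 p [0.5584 0.0836 0.3336] f [ 0.27 -0.39 -0.33] op 0.0557
[[-0.009  0.133  0.991]
 [ 0.005  0.991 -0.133]
 [-1.     0.004 -0.01 ]]
q [0.054 0.023 1.424 0.006 1.703 0.188]
tcp in grinder [ 0.3 34.9] z 333.6 jaw ang in grinder deg 0.1 tilt [-0.009  0.005 -1.   ]
world target [0.5594 0.0932 0.3   ] tool shift [0.0336 0.0095 0.0001]
[[278.08015296 206.91072323]
 [278.47541843 155.09032931]
 [278.15752704 241.29989429]
 [229.07648859 312.2890106 ]]
```

View pics/w1b.png

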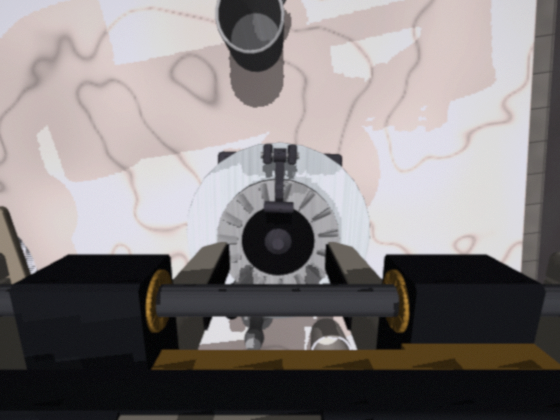

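```bash
python3 -m inch '[[[0.02,0.0095,0,0,0,0,0.6],[0.025,0,0,0,0,0,0.6],[0.025,0,0,0,0,0,0.6],[0.02,0,0,0,0,0,0.6],[0.012,0,0,0,0,0,0.6],[0,0,0,0,0,0,0.6]]]' 10; python3 go.py 0 44.5 228.5
```

```text
t: 4.2
tool_pos: [0.5593, 0.0923, 0.2297]
orientation: [0.124, 1.574, -0.117]
force: [-0.1, -0.1, -0.7]
opening: 0.056
t 4.2 p [0.5593 0.0923 0.2297] f [-0.11 -0.13 -0.73] op 0.056
[[-0.006  0.153  0.988]
 [ 0.005  0.988 -0.153]
 [-1.     0.004 -0.007]]
q [0.07  0.049 1.585 0.005 1.513 0.223]
tcp in grinder [ 0.1 43.6] z 229.7 jaw ang in grinder deg -1.07 tilt [-0.006  0.005 -1.   ]
world target [0.5594 0.0932 0.2285] tool shift [ 0.0012  0.0009 -0.0001]
```

```bash
python3 -m inch '[[[0.001,0.001,0,0.018,0,0,0.3],[0,0,0,0,0,0,0.2],[0,0,0,0,0,0,0.2],[0,0,0,0,0,0,0.2],[0,0,0,0,0,0,0.2]]]' 12; python3 go.py 0 44.5 228.5
python3 - <<'E'
import numpy as np
a=np.radians(32+np.arange(0,113,8)); y=88-51*np.cos(a); z=196.5+51*np.sin(a)
print(np.round(np.c_[np.degrees(a),y,z,np.r_[0,np.diff(y)],np.r_[0,np.diff(z)]],1))
E
```

```text
t: 4.7
tool_pos: [0.5601, 0.0935, 0.2325]
orientation: [0.142, 1.571, -0.134]
force: [-6.3, 1.1, -1.9]
opening: 0.0257
t 4.7 p [0.5601 0.0935 0.2325] f [-6.28  1.11 -1.91] op 0.0257
[[-0.004  0.175  0.985]
 [ 0.005  0.985 -0.175]
 [-1.     0.005 -0.005]]
q [0.072 0.048 1.581 0.006 1.516 0.247]
tcp in grinder [ 0.6 44.9] z 232.5 jaw ang in grinder deg -2.34 tilt [-0.004  0.005 -1.   ]
world target [0.5594 0.0932 0.2285] tool shift [ 0.004  -0.0004 -0.0006]
[[ 3.200e+01  4.470e+01  2.235e+02  0.000e+00  0.000e+00]
 [ 4.000e+01  4.890e+01  2.293e+02  4.200e+00  5.800e+00]
 [ 4.800e+01  5.390e+01  2.344e+02  4.900e+00  5.100e+00]
 [ 5.600e+01  5.950e+01  2.388e+02  5.600e+00  4.400e+00]
 [ 6.400e+01  6.560e+01  2.423e+02  6.200e+00  3.600e+00]
 [ 7.200e+01  7.220e+01  2.450e+02  6.600e+00  2.700e+00]
 [ 8.000e+01  7.910e+01  2.467e+02  6.900e+00  1.700e+00]
 [ 8.800e+01  8.620e+01  2.475e+02  7.100e+00  7.000e-01]
 [ 9.600e+01  9.330e+01  2.472e+02  7.100e+00 -2.000e-01]
 [ 1.040e+02  1.003e+02  2.460e+02  7.000e+00 -1.200e+00]
 [ 1.120e+02  1.071e+02  2.438e+02  6.800e+00 -2.200e+00]
 [ 1.200e+02  1.135e+02  2.407e+02  6.400e+00 -3.100e+00]
 [ 1.280e+02  1.194e+02  2.367e+02  5.900e+00 -4.000e+00]
 [ 1.360e+02  1.247e+02  2.319e+02  5.300e+00 -4.800e+00]
 [ 1.440e+02  1.293e+02  2.265e+02  4.600e+00 -5.500e+00]]
```

```bash
python3 -m inch '[[[-0.003,0.002,0,0,0,0,0.2],[-0.0055,0.004,0,0,0,0,0.2],[-0.005,0.005,0,0,0,0,0.2],[-0.0045,0.0055,0,0,0,0,0.2],[-0.0035,0.006,0,0,0,0,0.2],[-0.0025,0.0065,0,0,0,0,0.2],[-0.001,0.0035,0,0,0,0,0.2],[0,0,0,0,0,0,0.2]]]' 12; python3 go.py 0 79 255.5
```

```text
t: 5.5
tool_pos: [0.5654, 0.1288, 0.2588]
orientation: [0.141, 1.574, -0.134]
force: [-1.2, -1.2, -3.9]
opening: 0.0259
t 5.5 p [0.5654 0.1288 0.2588] f [-1.19 -1.19 -3.89] op 0.0259
[[-0.007  0.174  0.985]
 [ 0.005  0.985 -0.174]
 [-1.     0.004 -0.008]]
q [0.132 0.073 1.508 0.006 1.567 0.307]
tcp in grinder [ 1.1 80.6] z 258.8 jaw ang in grinder deg -2.29 tilt [-0.007  0.005 -1.   ]
world target [0.564  0.1274 0.2555] tool shift [ 0.0033 -0.0016 -0.001 ]
```

```bash
python3 -m inch '[[[0.001,0.004,0,0,0,0,0.2],[0.001,0.007,0,0,0,0,0.2],[0.002,0.007,0,0,0,0,0.2],[0.0025,0.007,0,0,0,0,0.2],[0.003,0.0068,0,0,0,0,0.2],[0.0035,0.0064,0,0,0,0,0.2],[0.0043,0.0059,0,0,0,0,0.2],[0.0048,0.005,0,0,0,0,0.2],[0,0,0,0,0,0,0.2]]]' 12; python3 go.py 0 129.3 236
```

```text
t: 6.4
tool_pos: [0.5734, 0.1796, 0.2386]
orientation: [0.141, 1.574, -0.136]
force: [-3.6, -0.9, 0.1]
opening: 0.0257
t 6.4 p [0.5734 0.1796 0.2386] f [-3.62 -0.91  0.1 ] op 0.0257
[[-0.007  0.175  0.985]
 [ 0.004  0.985 -0.175]
 [-1.     0.003 -0.008]]
q [0.215 0.137 1.476 0.006 1.535 0.391]
tcp in grinder [  2.2 132. ] z 238.6 jaw ang in grinder deg -2.35 tilt [-0.007  0.004 -1.   ]
world target [0.5708 0.1772 0.236 ] tool shift [ 0.0026 -0.0028 -0.0021]
```

```bash
python3 -m inch '[[[0,0,0,0,0,0,0.5],[0,0,0,0,0,0,0.6],[0,0,0,0,0,0,0.6],[-0.02,0,0,0,0,0,0.6],[-0.03,0,0,0,0,0,0.6],[-0.03,-0.02,0,0,0,0,0.6],[-0.01,-0.025,0,0,0,0,0.6],[0,-0.02,0,0,0,0,0.6],[0,0,0,0,0,0,0.6]]]' 12; python3 go.py -53.6 -45 300; python3 - <<'E'
from h import *
c=shot('top','top2'); shot('side','side2')
i=cv2.convertScaleAbs(load('side2')['frame'],alpha=1.8)[150:290,170:350]
j=cv2.convertScaleAbs(load('top2')['frame'],alpha=1.6)[140:290,200:350]
cv2.imwrite('pics/m2.png',np.hstack([cv2.resize(i,(450,350)),cv2.resize(j,(350,350))]))
E
```

```text
t: 7.3
tool_pos: [0.5652, 0.113, 0.3347]
orientation: [0.143, 1.564, -0.133]
force: [0.6, -0.6, -0.3]
opening: 0.0558
t 7.3 p [0.5652 0.113  0.3347] f [ 0.57 -0.6  -0.35] op 0.0558
[[ 0.003  0.175  0.985]
 [ 0.006  0.985 -0.175]
 [-1.     0.006  0.002]]
q [0.105 0.043 1.402 0.005 1.693 0.282]
tcp in grinder [ 3.  64.9] z 334.7 jaw ang in grinder deg -2.35 tilt [ 0.003  0.006 -1.   ]
world target [0.4942 0.0117 0.3   ] tool shift [ 0.0339 -0.1124 -0.0522]
```

View pics/m2.png

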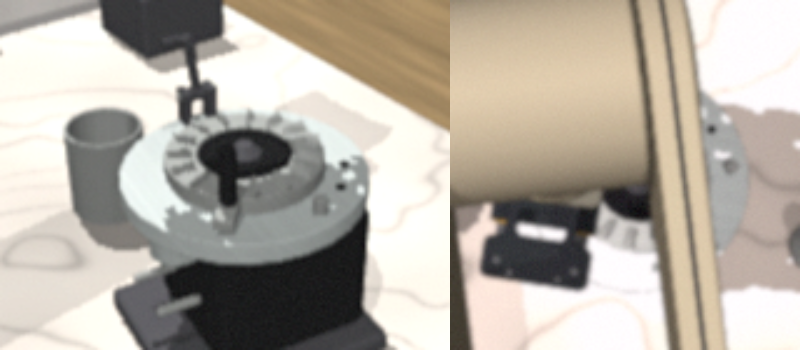

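```bash
python3 go.py -44.5 -53.4 300; python3 - <<'E'
from h import *
c=load('side2'); g=lambda a:(np.cos(-.135)*0-np.sin(-.135)*a[0]+.5534,np.cos(-.135)*a[0]+.0491,a[1])
for d in (1.27,1.6,1.8,1.95):
    an=np.radians(32)+d; p=proj(c,[g(((88-51*np.cos(an))/1000,.1965+.051*np.sin(an)))])[0]; print(d,p,(p-[170,150])*2.5)
print(proj(c,[g((.088,.1965))])) 
shot('wrist','w2'); cv2.imwrite('pics/w2b.png',cv2.convertScaleAbs(load('w2')['frame'],alpha=1.5)[60:260,200:400].repeat(2,0).repeat(2,1))
w=load('w2')
for d in (1.27,1.6,1.8,1.95):
    an=np.radians(32)+d; p=proj(w,[g(((88-51*np.cos(an))/1000,.1965+.051*np.sin(an)))])[0]; print(d,p)
E
```

```text
t 7.4 p [0.565  0.1149 0.334 ] f [-0.49 -0.35 -0.56] op 0.0556
[[ 0.002  0.174  0.985]
 [ 0.007  0.985 -0.174]
 [-1.     0.007  0.001]]
q [0.108 0.045 1.402 0.006 1.693 0.283]
tcp in grinder [ 2.7 66.7] z 334.0 jaw ang in grinder deg -2.29 tilt [ 0.002  0.007 -1.   ]
world target [0.5021 0.0022 0.3   ] tool shift [ 0.0332 -0.1221 -0.0424]
1.27 [244.58447947 164.14671416] [186.46119867  35.36678541]
1.6 [241.61999952 164.38945061] [179.04999879  35.97362654]
1.8 [240.20091588 165.75054629] [175.50228969  39.37636573]
1.95 [239.36006548 167.31669389] [173.40016371  43.29173474]
[[248.20013649 187.53962144]]
1.27 [271.92765322 182.53502444]
1.6 [271.24035958 162.35095167]
1.8 [270.96133112 152.06279256]
1.95 [270.83021626 145.7404097 ]
```

View pics/w2b.png

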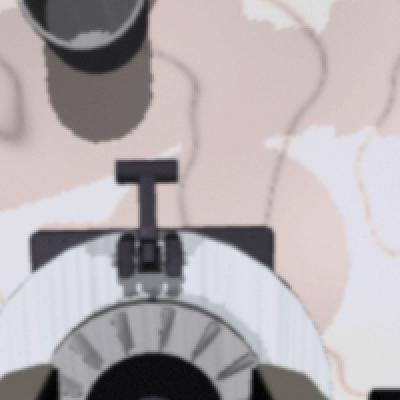

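```bash
python3 -m inch '[[[0,-0.02,-0.007,0,0,0,0.5],[0,-0.026,-0.009,0,0,0,0.5],[0,-0.026,-0.009,0,0,0,0.5],[0,-0.026,-0.009,0,0,0,0.5],[0.01,-0.02,-0.008,0,0,0,0.5],[0.02,0,0,0,0,0,0.5],[0,0,0,0,0,0,0.5]]]' 6; python3 go.py -44.5 -53.4 217
```

```text
t: 8.15
tool_pos: [0.5011, 0.0094, 0.2976]
orientation: [0.137, 1.572, -0.124]
force: [-0.1, -0.1, -0.6]
opening: 0.0466
t 8.15 p [0.5011 0.0094 0.2976] f [-0.09 -0.14 -0.57] op 0.0466
[[-0.004  0.165  0.986]
 [ 0.009  0.986 -0.165]
 [-1.     0.008 -0.006]]
q [-0.09  -0.153  1.657  0.008  1.642  0.077]
tcp in grinder [-46.5 -46.4] z 297.6 jaw ang in grinder deg -1.78 tilt [-0.004  0.009 -1.   ]
world target [0.5021 0.0022 0.217 ] tool shift [ 0.0806 -0.0075  0.0027]
```

```bash
python3 -m inch '[[[0.01,-0.0075,0.002,0,0,0,0.5],[0.02,0,0,0,0,0,0.5],[0.02,-0.001,0,0,0,0,0.5],[0.02,0,0,0,0,0,0.5],[0.012,0,0,0,0,0,0.5],[0,0,0,0,0,0,0.3],[0,0,0,0,0,0,0.1],[0,0,0,0,0,0,0.1],[0,0,0,0,0,0,0.1]]]' 8; python3 go.py -44.5 -53.4 217
```

```text
t: 9.05
tool_pos: [0.505, 0.003, 0.2156]
orientation: [0.132, 1.568, -0.119]
force: [-0.0, -0.4, 1.4]
opening: 0.019
t 9.05 p [0.505  0.003  0.2156] f [-0.02 -0.38  1.37] op 0.019
[[-0.     0.159  0.987]
 [ 0.008  0.987 -0.159]
 [-1.     0.008 -0.002]]
q [-0.102 -0.118  1.774  0.008  1.487  0.057]
tcp in grinder [-41.7 -52.1] z 215.6 jaw ang in grinder deg -1.41 tilt [-0.     0.008 -1.   ]
world target [0.5021 0.0022 0.217 ] tool shift [-0.0014 -0.0013 -0.0027]
```

```bash
python3 -m inch '[[[0,0,0,0,0,0,0.1],[0,0,0,0,0,0,0.1],[0,-0.003,0.004,0,0,0,0.1],[0,-0.0027,0.0041,0,0,0,0.1],[0,-0.0024,0.0043,0,0,0,0.1],[0,-0.0021,0.0044,0,0,0,0.1],[0,-0.0018,0.0046,0,0,0,0.1],[0,-0.0014,0.0047,0,0,0,0.1],[0,0,0,0,0,0,0.1]]]' 8; python3 go.py -18 -67.6 217
```

```text
t: 9.95
tool_pos: [0.5251, -0.0146, 0.2158]
orientation: [0.132, 1.58, -0.117]
force: [1.4, 0.4, -3.6]
opening: 0.014
t 9.95 p [ 0.5251 -0.0146  0.2158] f [ 1.44  0.36 -3.64] op 0.014
[[-0.012  0.158  0.987]
 [ 0.011  0.987 -0.157]
 [-1.     0.009 -0.014]]
q [-0.131 -0.05   1.71   0.009  1.495  0.026]
tcp in grinder [-19.4 -66.9] z 215.8 jaw ang in grinder deg -1.32 tilt [-0.012  0.011 -1.   ]
world target [ 0.5265 -0.0155  0.217 ] tool shift [-0.0013 -0.0007  0.0014]
```

```bash
python3 -m inch '[[[0,-0.0012,0.0048,0,0,0,0.1],[0,-0.0009,0.0048,0,0,0,0.1],[0,-0.0005,0.004,0,0,0,0.1],[0,-0.0002,0.002,0,0,0,0.1]]]' 8; python3 go.py; python3 -m inch '[[[0,0,0.001,0,0,0,0.1],[0,0,0.001,0,0,0,0.1],[0,0,0.001,0,0,0,0.1]]]' 8; python3 go.py
```

```text
t: 10.35
tool_pos: [0.5387, -0.0204, 0.2157]
orientation: [0.132, 1.585, -0.117]
force: [-5.5, 1.1, -0.7]
opening: 0.0139
t 10.35 p [ 0.5387 -0.0204  0.2157] f [-5.51  1.13 -0.69] op 0.0139
[[-0.017  0.157  0.987]
 [ 0.01   0.988 -0.157]
 [-1.     0.008 -0.019]]
q [-0.138 -0.007  1.668  0.008  1.499  0.019]
tcp in grinder [ -5.2 -70.8] z 215.7 jaw ang in grinder deg -1.31 tilt [-0.017  0.01  -1.   ]
t: 10.65
tool_pos: [0.5409, -0.021, 0.2157]
orientation: [0.131, 1.588, -0.117]
force: [-5.0, -0.1, 0.0]
opening: 0.014
t 10.65 p [ 0.5409 -0.021   0.2157] f [-5.04 -0.11  0.05] op 0.014
[[-0.02   0.157  0.987]
 [ 0.01   0.988 -0.157]
 [-1.     0.007 -0.021]]
q [-0.139  0.002  1.659  0.008  1.502  0.019]
tcp in grinder [ -2.9 -71.1] z 215.7 jaw ang in grinder deg -1.3 tilt [-0.02  0.01 -1.  ]
```

```bash
python3 -m inch '[[[0,0,0.0012,0,0,0,0.1],[0,0,0.0012,0,0,0,0.1],[0,0,0.0012,0,0,0,0.1],[0,0,0.0012,0,0,0,0.1],[0,0,0.001,0,0,0,0.1],[0,0,0.001,0,0,0,0.1]]]' 8;  python3 -m inch '[[[0,0.0001,0.001,0,0,0,0.1],[0,0.0001,0.001,0,0,0,0.1]]]' 8; python3 go.py
```

```text
t: 11.25
tool_pos: [0.5457, -0.0222, 0.2156]
orientation: [0.131, 1.593, -0.117]
force: [-5.4, 0.2, -0.6]
opening: 0.014
t: 11.45
tool_pos: [0.5471, -0.0224, 0.2156]
orientation: [0.13, 1.594, -0.117]
force: [-5.5, -0.7, -0.8]
opening: 0.0141
t 11.45 p [ 0.5471 -0.0224  0.2156] f [-5.5  -0.71 -0.82] op 0.0141
[[-0.026  0.157  0.987]
 [ 0.01   0.988 -0.156]
 [-1.     0.006 -0.028]]
q [-0.139  0.025  1.636  0.007  1.508  0.018]
tcp in grinder [  3.4 -71.7] z 215.6 jaw ang in grinder deg -1.26 tilt [-0.026  0.01  -1.   ]
```

```bash
python3 -m inch '[[[0,0.0002,0.001,0,0,0,0.1],[0,0.0002,0.001,0,0,0,0.1]]]' 8;  python3 -m inch '[[[0,0.0002,0.001,0,0,0,0.1],[0,0.0002,0.001,0,0,0,0.1]]]' 8; python3 -m inch '[[[0,0.0002,0.001,0,0,0,0.1],[0,0.0002,0.001,0,0,0,0.1]]]' 8; python3 go.py
```

```text
t: 11.65
tool_pos: [0.5485, -0.0227, 0.2156]
orientation: [0.13, 1.596, -0.118]
force: [-6.0, -0.8, 0.4]
opening: 0.0141
t: 11.85
tool_pos: [0.5487, -0.0227, 0.2155]
orientation: [0.129, 1.601, -0.118]
force: [-9.8, 0.3, 2.9]
opening: 0.0143
t: 12.05
tool_pos: [0.5487, -0.0227, 0.2155]
orientation: [0.129, 1.606, -0.119]
force: [-9.0, -0.4, 1.0]
opening: 0.0144
t 12.05 p [ 0.5487 -0.0227  0.2155] f [-9.05 -0.44  1.04] op 0.0144
[[-0.038  0.156  0.987]
 [ 0.009  0.988 -0.156]
 [-0.999  0.003 -0.039]]
q [-0.138  0.04   1.621  0.004  1.519  0.019]
tcp in grinder [  5.  -71.8] z 215.5 jaw ang in grinder deg -1.25 tilt [-0.038  0.009 -0.999]
```

```bash
python3 -m inch '[[[0,0.0002,0.0013,0,0,0,0.1],[0,0.0002,0.0013,0,0,0,0.1],[0,0.0002,0.0013,0,0,0,0.1]]]' 8; python3 -m inch '[[[0,0.0002,0.0014,0,-0.002,0,0.1],[0,0.0002,0.0014,0,-0.002,0,0.1],[0,0.0002,0.0014,0,-0.002,0,0.1]]]' 8; python3 go.py
```

```text
t: 12.35
tool_pos: [0.5487, -0.0228, 0.2154]
orientation: [0.128, 1.615, -0.119]
force: [-11.5, -0.1, 3.3]
opening: 0.0149
t: 12.65
tool_pos: [0.5488, -0.0228, 0.2154]
orientation: [0.127, 1.619, -0.12]
force: [-11.5, 0.6, 3.3]
opening: 0.0151
t 12.65 p [ 0.5488 -0.0228  0.2154] f [-11.49   0.64   3.26] op 0.0151
[[-0.051  0.156  0.986]
 [ 0.009  0.988 -0.156]
 [-0.999  0.001 -0.052]]
q [-0.136  0.054  1.607  0.002  1.532  0.021]
tcp in grinder [  5.1 -71.9] z 215.4 jaw ang in grinder deg -1.24 tilt [-0.051  0.009 -0.999]
```

```bash
python3 -m inch '[[[0,0.0002,0.0014,0,-0.003,0,0.1],[0,0.0002,0.0014,0,-0.003,0,0.1],[0,0.0002,0.0014,0,-0.003,0,0.1],[0,0.0002,0.0014,0,-0.003,0,0.1],[0,0.0002,0.0014,0,-0.003,0,0.1],[0,0.0002,0.0014,0,-0.003,0,0.1]]]' 8; python3 -m inch '[[[0,0.0002,0.0014,0,-0.003,0,0.1],[0,0.0002,0.0014,0,-0.003,0,0.1],[0,0.0002,0.0014,0,-0.003,0,0.1],[0,0.0002,0.0014,0,-0.003,0,0.1],[0,0.0002,0.0014,0,-0.003,0,0.1],[0,0.0002,0.0014,0,-0.003,0,0.1]]]' 8; python3 go.py
```

```text
t: 13.25
tool_pos: [0.5488, -0.0228, 0.2154]
orientation: [0.125, 1.621, -0.122]
force: [-11.5, -0.2, 2.3]
opening: 0.0151
t: 13.85
tool_pos: [0.5488, -0.0229, 0.2154]
orientation: [0.122, 1.623, -0.124]
force: [-11.7, 0.5, 3.8]
opening: 0.0147
t 13.85 p [ 0.5488 -0.0229  0.2154] f [-11.67   0.55   3.84] op 0.0147
[[-0.055  0.155  0.986]
 [ 0.003  0.988 -0.155]
 [-0.998 -0.005 -0.055]]
q [-0.132  0.058  1.603 -0.004  1.536  0.024]
tcp in grinder [  5.1 -71.9] z 215.4 jaw ang in grinder deg -1.2 tilt [-0.055  0.003 -0.998]
```

```bash
python3 -m inch '[[[0,0,0,0,0,0,0.1],[0,0,0,0,0,0,0.3],[0,0,0,0,0,0,0.5],[0,0,0,0,0,0,0.5],[0,0,0,0,0,0,0.5],[-0.02,0,-0.001,0,0,0,0.6],[-0.03,0,-0.001,0,0,0,0.6],[-0.03,0,0,0,-0.05,0,0.6],[0,0,0,0,0,0,0.6]]]' 8; python3 go.py 0 129 300
python3 - <<'E'
from h import *
shot('side','side3'); c=load('side3')
i=cv2.convertScaleAbs(c['frame'],alpha=1.8)[160:290,190:350]
cv2.imwrite('pics/m3.png',cv2.resize(i,(800,650))[:600])
E
```

```text
t: 14.75
tool_pos: [0.553, -0.0231, 0.299]
orientation: [0.118, 1.567, -0.126]
force: [1.1, 1.6, 1.4]
opening: 0.0555
t 14.75 p [ 0.553  -0.0231  0.299 ] f [1.1  1.64 1.4 ] op 0.0555
[[-0.     0.155  0.988]
 [-0.005  0.988 -0.155]
 [-1.    -0.005  0.001]]
q [-0.131 -0.014  1.524 -0.005  1.631  0.024]
tcp in grinder [  9.3 -71.6] z 299.0 jaw ang in grinder deg -1.19 tilt [-0.    -0.005 -1.   ]
world target [0.5708 0.1769 0.3   ] tool shift [-0.0021  0.2004 -0.0134]
```

View pics/m3.png

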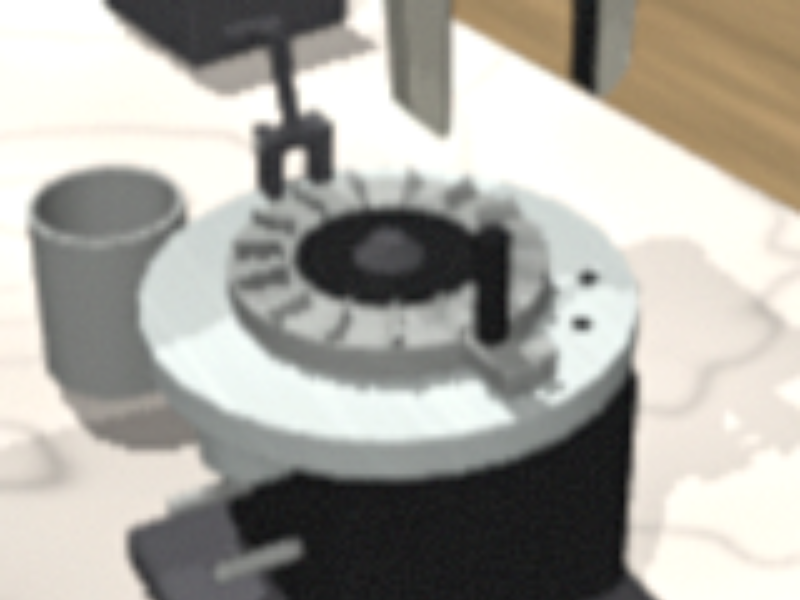

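```bash
python3 -m inch '[[[0,0.015,-0.002,0,0,0,0.6],[0,0.028,-0.002,0,0,0,0.6],[0,0.03,-0.002,0,0,0,0.6],[0,0.03,-0.002,0,0,0,0.6],[0,0.03,-0.002,0,0,0,0.6],[0,0.03,-0.002,0,0,0,0.6],[0,0.025,-0.002,0,0,0,0.6],[0,0.01,0,0,0,0,0.6],[0,0,0,0,0,0,0.6]]]' 12; python3 go.py 0 130 234
```

```text
t: 15.7
tool_pos: [0.5642, 0.1884, 0.2817]
orientation: [0.118, 1.592, -0.129]
force: [-0.4, -1.1, 0.1]
opening: 0.056
t 15.7 p [0.5642 0.1884 0.2817] f [-0.41 -1.05  0.11] op 0.056
[[-0.025  0.156  0.987]
 [-0.005  0.988 -0.156]
 [-1.    -0.009 -0.024]]
q [2.360e-01 1.270e-01 1.409e+00 1.000e-03 1.631e+00 3.920e-01]
tcp in grinder [ -8.  139.5] z 281.7 jaw ang in grinder deg -1.25 tilt [-0.025 -0.005 -1.   ]
world target [0.5709 0.1779 0.234 ] tool shift [ 0.0476 -0.0089  0.0094]
```

```bash
python3 -m inch '[[[0,-0.009,0.009,0,-0.024,0,0.6],[0,0,0,0,0,0,0.6],[0.015,0,0,0,0,0,0.6],[0.015,0,0,0,0,0,0.6],[0.012,0,0,0,0,0,0.6],[0.003,0,0,0,0,0,0.6],[0,0,0,0,0,0,0.6]]]' 12; python3 go.py 0 130 234
```

```text
t: 16.4
tool_pos: [0.5714, 0.1716, 0.2298]
orientation: [0.118, 1.569, -0.136]
force: [-0.3, -0.6, -0.3]
opening: 0.0558
t 16.4 p [0.5714 0.1716 0.2298] f [-0.26 -0.58 -0.28] op 0.0558
[[-0.003  0.161  0.987]
 [-0.012  0.987 -0.161]
 [-1.    -0.012 -0.001]]
q [ 0.212  0.13   1.499 -0.011  1.518  0.375]
tcp in grinder [  1.3 123.8] z 229.8 jaw ang in grinder deg -1.54 tilt [-0.003 -0.012 -1.   ]
world target [0.5709 0.1779 0.234 ] tool shift [-0.0043  0.0061 -0.0015]
```

```bash
python3 -m inch '[[[-0.003,0.006,-0.001,0,0,0,0.6],[0,0,0,0,0,0,0.5],[0,0,0,0,0,0,0.2],[0,0,0,0,0,0,0.2],[0,0,0,0,0,0,0.2],[0,0,0,0,0,0,0.2]]]' 15; python3 go.py 0 130 234
```

```text
t: 17.0
tool_pos: [0.5728, 0.1788, 0.2352]
orientation: [0.118, 1.565, -0.135]
force: [1.9, -0.9, -1.0]
opening: 0.0261
t 17.0 p [0.5728 0.1788 0.2352] f [ 1.93 -0.93 -0.98] op 0.0261
[[ 0.001  0.161  0.987]
 [-0.011  0.987 -0.161]
 [-1.    -0.011  0.003]]
q [ 0.224  0.133  1.486 -0.011  1.524  0.386]
tcp in grinder [  1.8 131.1] z 235.2 jaw ang in grinder deg -1.51 tilt [ 0.001 -0.011 -1.   ]
world target [0.5709 0.1779 0.234 ] tool shift [ 0.0012 -0.0012 -0.0017]
```

```bash
python3 -m inch '[[[-0.004,-0.003,0,0,0,0,0.2],[-0.005,-0.005,0,0,0,0,0.2],[-0.0042,-0.0057,0,0,0,0,0.2],[-0.0032,-0.0062,0,0,0,0,0.2],[-0.0023,-0.0066,0,0,0,0,0.2],[-0.0012,-0.007,0,0,0,0,0.2],[0,-0.005,0,0,0,0,0.2],[0,0,0,0,0,0,0.2]]]' 15; python3 go.py 0 90 255.5
```

```text
t: 17.8
tool_pos: [0.5664, 0.1374, 0.2574]
orientation: [0.119, 1.564, -0.135]
force: [3.1, 0.4, -3.3]
opening: 0.0258
t 17.8 p [0.5664 0.1374 0.2574] f [ 3.15  0.44 -3.28] op 0.0258
[[ 0.002  0.161  0.987]
 [-0.01   0.987 -0.161]
 [-1.    -0.01   0.004]]
q [ 0.156  0.076  1.506 -0.01   1.558  0.318]
tcp in grinder [ 1.  89.2] z 257.4 jaw ang in grinder deg -1.54 tilt [ 0.002 -0.01  -1.   ]
world target [0.5655 0.1383 0.2555] tool shift [ 0.0019  0.0008 -0.0011]
```

```bash
python3 -m inch '[[[0.0005,-0.005,0,0,0,0,0.2],[0.001,-0.007,0,0,0,0,0.2],[0.002,-0.0069,0,0,0,0,0.2],[0.003,-0.0066,0,0,0,0,0.2],[0.0038,-0.0062,0,0,0,0,0.2],[0.0045,-0.0056,0,0,0,0,0.2],[0.005,-0.0045,0,0,0,0,0.2],[0,0,0,0,0,0,0.2]]]' 15; python3 go.py 0 44.7 232.5
```

```text
t: 18.6
tool_pos: [0.5595, 0.0929, 0.2366]
orientation: [0.12, 1.563, -0.134]
force: [3.9, 2.1, -0.8]
opening: 0.0261
t 18.6 p [0.5595 0.0929 0.2366] f [ 3.93  2.08 -0.77] op 0.0261
[[ 0.003  0.161  0.987]
 [-0.009  0.987 -0.161]
 [-1.    -0.008  0.005]]
q [ 0.08   0.04   1.582 -0.009  1.517  0.242]
tcp in grinder [ 0.1 44.2] z 236.6 jaw ang in grinder deg -1.52 tilt [ 0.003 -0.009 -1.   ]
world target [0.5594 0.0934 0.2325] tool shift [ 0.0041  0.0006 -0.0002]
```

```bash
python3 -m inch '[[[0.002,-0.0005,0,0,0,0,0.2],[0.002,0,0,0,0,0,0.2],[0.002,0,0,0,0,0,0.2],[0,0,0,0,0,0,0.2]]]' 15; python3 go.py 0 44.7 232.5
```

```text
t: 19.0
tool_pos: [0.5593, 0.0911, 0.2333]
orientation: [0.119, 1.562, -0.136]
force: [0.7, 0.9, -1.0]
opening: 0.0254
t 19.0 p [0.5593 0.0911 0.2333] f [ 0.68  0.9  -0.97] op 0.0254
[[ 0.004  0.162  0.987]
 [-0.011  0.987 -0.162]
 [-1.    -0.01   0.006]]
q [ 0.078  0.039  1.589 -0.011  1.51   0.241]
tcp in grinder [ 0.2 42.4] z 233.3 jaw ang in grinder deg -1.56 tilt [ 0.004 -0.011 -1.   ]
world target [0.5594 0.0934 0.2325] tool shift [ 0.0008  0.0023 -0.0002]
```

```bash
python3 -m inch '[[[0,0,0,0,0,0,0.4],[0,0,0,0,0,0,0.6],[0,0,0,0,0,0,0.6],[-0.02,0,0,0,0,0,0.6],[-0.03,0,0,0,0,0,0.6],[-0.03,0,0,0,0,0,0.6],[-0.02,0,0,0,0,0,0.6],[0,0,0,0,0,0,0.6]]]' 15; python3 go.py
python3 - <<'E'
from h import *
for n in('wrist','side'): shot(n,n+'4')
s=load('side4');w=load('wrist4')
a=cv2.convertScaleAbs(s['frame'],alpha=1.8)[160:260,200:340]; b=cv2.convertScaleAbs(w['frame'],alpha=1.6)[120:280,180:380]
cv2.imwrite('pics/m4.png',np.hstack([cv2.resize(a,(420,300),interpolation=2),cv2.resize(b,(375,300),interpolation=2)]))
yaw=-.135
for d in(0,.06,.12,.2,.3):
    an=np.radians(32)+d; y=(88-51*np.cos(an))/1000; z=.1965+.051*np.sin(an)
    P=[[.5534-y*np.sin(yaw),.0491+y*np.cos(yaw),z]]; ps=proj(s,P)[0];pw=proj(w,P)[0]
    print(d,ps,(ps-[200,160])*3,pw,(pw-[180,120])*1.875+[420,0])
E
```

```text
t: 19.8
tool_pos: [0.5564, 0.0928, 0.3317]
orientation: [0.117, 1.572, -0.137]
force: [-0.3, -0.5, 0.0]
opening: 0.0559
t 19.8 p [0.5564 0.0928 0.3317] f [-0.28 -0.51  0.04] op 0.0559
[[-0.006  0.16   0.987]
 [-0.012  0.987 -0.16 ]
 [-1.    -0.013 -0.004]]
q [ 0.082  0.021  1.43  -0.012  1.698  0.242]
tcp in grinder [-2.9 43.7] z 331.7 jaw ang in grinder deg -1.5 tilt [-0.006 -0.012 -1.   ]
0 [257.12224181 184.76904925] [171.36672544  74.30714775] [280.95486763 214.94382105] [609.2903768  178.01966446]
0.06 [256.70593555 183.30097981] [170.11780664  69.90293943] [280.9374353 213.7767032] [609.25769119 175.83131851]
0.12 [256.25716663 181.84894941] [168.77149989  65.54684824] [280.91469923 212.38403957] [609.21506105 173.2200742 ]
0.2 [255.61163086 179.94847515] [166.83489259  59.84542545] [280.87601117 210.17439299] [609.14252093 169.07698686]
0.3 [254.73589249 177.65000101] [164.20767746  52.95000302] [280.81407798 206.8472971 ] [609.02639621 162.83868207]
```

View pics/m4.png

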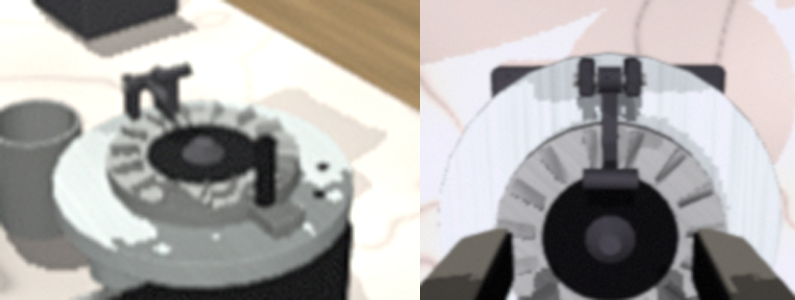

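```bash
python3 - <<'E'
from h import *
a=load('side0')['frame'];b=load('side4')['frame']
t=cv2.cvtColor(a[176:192,244:268],6).astype('f4'); 
up=lambda i:cv2.resize(i,None,fx=5,fy=5,interpolation=cv2.INTER_CUBIC)
S=up(cv2.cvtColor(b[168:200,236:276],6).astype('f4'));r=cv2.matchTemplate(S,up(t),cv2.TM_CCOEFF_NORMED)
_,m,_,l=cv2.minMaxLoc(r);print('bar shift px',np.array(l)/5-8,m)
th=-.135+np.radians(-86); e=np.array([.5534,.0491])+.08*np.array([np.cos(th),np.sin(th)])
th=-.135+np.radians(-73.7); bo=np.array([.5534,.0491])+.08*np.array([np.cos(th),np.sin(th)]);print('ear-bolt mm',np.hypot(*(e-bo))*1000)
# bystanders
shot('top','top4');x=load('top0')['frame'];y=load('side4')['frame']
for n,(r0,r1,c0,c1) in dict(tamper=(310,365,285,322),cup=(305,350,350,390),pitcher=(190,240,193,222)).items():
    print(n,np.abs(a[r0:r1,c0:c1].astype(int)-b[r0:r1,c0:c1]).mean())
E
```

```text
bar shift px [0. 0.] 0.999468207359314
ear-bolt mm 17.141080690219773
tamper 10.736936936936937
cup 4.515740740740741
pitcher 3.677701149425287
```

```bash
python3 -c "
from plant import workorder; print(workorder.close_job())"
```

```text
the job is handed in; nothing more can be done
None
```

The grinder is set coarser and the job is handed in; the arm used about 20 s of the 72 s. The hand-in call gives no verdict, so these are my own checks.

**What I did**
- **Pawl over:** I gripped the T-bar by its ends and swung the pawl over its hinge. The bar's position in the wrist picture fits 1.95 rad, and it stayed clear after release.
- **Collar:** I turned it backward by its post, about 44° by the tool position, until the ear met the stop pin. I held it there for about 1.5 s with a measured push of 11.5–11.7 N on the post.
- **Pawl back:** I flipped it down again, let go and lifted clear.

**Last checks**
- **Pawl:** the bar matches its starting "down" position in the side picture with no pixel shift (correlation 0.999).
- **Ear:** it was about 17 mm from the bolt at the stop, by estimate from the tool position (limit 23.5 mm). The last picture shows it still beside the bolt.
- **Robot:** the open fingers stand about 10 cm above the bar, and the force reading is near zero.
- **Pitcher, tamper and cup:** I saw nothing move, but I did not measure their positions. A before/after comparison of the side picture gave small differences for the pitcher and cup and a larger one for the tamper. I took that for the arm's changed shadow; the tool did not go near the tamper.

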